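# Put the dispersing shaft away and close the case on its folding stay

### The arm

A 6-joint arm with a two-finger parallel gripper is mounted at the origin on the work surface. World frame = base frame: x ahead of the robot, y to its left, z up, the work surface at z = 0. Lengths are in m, angles in rad, forces in N, time in s.
With the tool pointing down it reaches from about 0.35 to 0.975 m from the base axis. Payload 4.9 kg.
Tool frame: the origin (TCP) lies midway between the tips of the shut fingers; the grasp point (between the pads) lies 19 mm behind it; z points along the fingers, y is the direction in which the jaws open and shut (so a half turn about z gives the same grasp; the last joint's range is limited). The gripper opens to 85 mm and grips with 20 to 120 N. Pads are 22 mm wide; open, the fingers measure 114 mm over their backs; the gripper's body (76 mm by 85 mm) begins 54 mm behind the grasp point. The pads swing forward as they close: fully open they stand 13 mm farther back than shut.
Start: joints at [1.146, 0.053, 1.613, -0, 1.476, -0.119], TCP at [0.188, 0.596, 0.231] pointing down, gripper open.
Joint ranges: [-3.01, 3.01], [-1.01, 2.22], [0.06, 2.58], [-1.02, 4.17], [0.09, 2.62], [-3.14, 3.14]. Speed limits (rad/s): [2.57, 2.57, 3.14, 3.14, 3.14, 3.14].

### API

Orientations are given as a unit quaternion [w, x, y, z].
In Python, from plant import state, grab_frame, camera_params, job_done, boxes_of gives the robot as it stands.
- The arm moves only by the tool step_arm, never from a script. Its argument "steps" is a list of rows, each a list of 4 numbers: the shift along the tool's x, y, z in mm, then the turn about the tool's z in degrees. A call has 1 to 8 rows; each row shifts and turns the pose as measured when the row begins, along the tool's axes as they then stand; what a row does not reach is not made up. A row lasts 1/10 s, in which the tool goes at most 50 mm and 8.59 degrees, less where a joint would pass 70% of its speed; a pose out of reach is approached as far as the arm can. A call is refused whole if a number of a shift passes 50 or a number of a turn 8.59, either way. A call with a gripper value outside its range is refused whole. "claw" is the opening in per cent of the stroke, from 0 (shut) to 100 (fully open), set as the call begins (left out, the last holds). The fingers move at their own pace and stop on an object; the grip force is fixed at half the most. Time passes only in rows, so rows that do not move let the fingers close. It gives the time, the measured TCP pose, the force and the opening at its end, in the units of the state.
- state(): the state, without advancing time (a new reading comes with each control period).
- grab_frame(name): name is "scene" or "side" or "wrist"; returns (picture, depth): 420x560x3 uint8, red, green, blue; 420x560 float32, m along the optical axis (not along the pixel's ray), 0 where there is no reading.
- camera_params(name): a dict with "mtx" (3x3 intrinsics, pixels), "k1" (the pictures are not rectified: a ray, as slopes to the right and down, at radius r is drawn at 1 + k1 r^2 times it, then the intrinsics apply), "extrinsics" (4x4, takes a point from camera to world coordinates); the wrist camera has in their place "T_tool_cam" (4x4, takes a point from camera to tool coordinates, whose origin is the TCP and whose axes are the flange's). Camera axes: x right, y down, z forward; pixel columns grow to the right and rows downward; lengths in m; the calibration is good to about 2 mm. A picture is of the moment at which its call begins: read the wrist's pose just before it. camera_params takes no time and is no camera call.
- job_done(): hands the job in, once; it reports no verdict.
Trained networks look in the newest picture that a camera, given by its name, has taken for a name from the list of things; names that differ only in an ending like _2 or _b are one class to them, and where a whole thing is asked for, a point or a joint stands for the part that bears it (a point fixed in the world has none). Each returns a list of dicts, best first, with "p" (0 to 1); they miss things now and then, are a little off and sometimes report something else, mostly with a low value. They report only what shows in the picture. A call takes as long as a camera call. They do not tell look-alikes from the thing itself.
- boxes_of(camera, label): "box" ([left, top, width, height] in pixels, round what is visible of it).
The state is a dict: "time": time; "joint_pos": joint angles; "joint_vel": joint speeds; "joint_efforts": joint torques, N m; "tool_pos": TCP position; "tool_rot": TCP orientation; "contact_force": force on the tool from outside, world axes, zero at the start; "ft_torque": the same for the moment, N m; "gripper_width": opening from 0.0 (shut) to 1.0 (fully open).
Only numpy, scipy, OpenCV 4.12 (cv2) and the standard library are available. Lean on these libraries where they do the work, as an engineer would, in place of code of your own. Each camera call takes 0.05 s, during which the arm holds its last target. There are 200 camera calls.

### The job

Put the dispersing shaft that lies on the bench back into the empty middle groove of the rack in the blue case, let go of it, and then close the case: press the red knee of the locked folding stay to break it first, then lower the lid gently until it is fully shut. Leave the two shafts already in the case, the bottle, the beaker and the flask where they stand.

Things in the scene. Friction and masses are not known exactly. Their poses are not given: they have to be found in the camera images.
- chest: Low blue case with aluminium edging, fixed on the bench at a varying place and yaw: outside 300 (x) x 210 (y) mm, walls 8 mm, rim 85 mm above the bench. Origin: centre of its underside; x runs along the hinge line towards the end with the stay, +y points to the hinged side, z up. Inside lie two white toothed rack bars with three grooves; the outer two hold spare shafts, the middle one is empty
- groove (a point): where the middle (origin) of the seated shaft belongs, on its axis: chest frame x -40, y 0, z 52 mm (33 mm below the rim). The rack bars run along y, 14 mm thick, at chest x = -78 and -2 mm, leaving a 62 mm gap between them. V grooves at y = -52, 0, +52 mm: 45 degree flanks, 7 mm flat bottom at z = 45, teeth up to z = 67 mm
- shaft: Steel dispersing shaft lying on the bench, 170 mm long along its x: 14 mm round tube in the middle (115 mm), slotted round head 24 mm diameter x 25 mm at +x, black coupling 24 x 24 x 30 mm at -x. Origin on its axis at mid-tube, 12 mm above the bench. About 0.18 kg. Either way round will do in the groove, with about 12 mm of play each way before head or coupling meets a bar
- spare_back: same kind of shaft, lying in the groove nearest the hinge; origin on its axis at mid-length. Must stay there
- spare_front: same kind of shaft, lying in the groove farthest from the hinge. Must stay there
- lid (a joint): angle of the lid, rad: 0 shut, 1.745 (100 degrees) at the start, held by the locked stay; it can open only 0.03 more. Blue lid 300 x 210 x 25 mm, 0.45 kg. Friction hinges (about 0.6 Nm) hold it at any angle once the stay is broken: it neither falls nor shuts by itself and must be pushed all the way, with 1 to 6 N near the free edge
- lid_hinge (a point): middle of the hinge line, on the rim of the case, 85 mm above the bench; the hinge line runs along the chest's x. The open lid leans back past it, away from the inside
- lid_edge (a point): middle of the lid's free edge on its outer face: in the lid's own plane 210 mm from the hinge line, and 25 mm outward of it. The flat outer face (the top when shut) looks away from the inside of the case. Shut, this point lies 110 mm above the bench over the wall opposite the hinge; open at the start it stands 0.29 m above the bench
- knee (a point): centre of the red round thumb pad at the stay's knee (18 mm diameter, 18 mm long along the chest's x). Locked, it is 63 mm above the rim and bulges a little up and away from the hinge, against a stop: pushing the lid then only jams it. Pressed down, or down and towards the hinge, with about 4 to 15 N it passes dead centre after about 9 mm, then folds on down into the case
- stay_foot (a point): lower pin of the stay on the case's end wall (chest frame x 127, y -28, z 71 mm): the knee swings about it in the chest's y-z plane at 108 mm radius. Two flat steel links, 14 mm wide, 108 mm between pins; the upper one is pinned to the lid 130 mm from the hinge line, so it rises from the knee towards the lid at about 45 degrees, and a broad fingertip over the pad may meet it first
- stay_knee (a joint): fold of the knee, rad: 0 locked, 0.175 links in line (dead centre), growing as it folds; about 3.1 with the lid shut. It stays where it is left
- reagent: amber glass bottle with a yellow cap, 68 mm diameter, 145 mm high, bystander; origin under its centre
- beaker: glass beaker, 72 mm diameter, 95 mm high, bystander; origin under its centre
- flask: small conical glass flask, 72 mm diameter at the foot, 120 mm high, bystander; origin under its centre
Not all that is in view belongs to the job. What is shaped like the shaft but pink or purple is not meant.

How it is judged:
By the outcome, as a careful person would: the job done as asked, in the order asked, and still so for the second after the job is handed in, with the robot touching nothing.
It also fails if it takes over 67 s, if anything falls off the work surface, if the arm or the gripper's body presses on something with over 40 N, if the wrist force passes 120 N, or if a joint passes its speed limit or range.

## Working session

There is one attempt and no reset: what is moved stays moved. The work goes in short steps, Python scripts to look and compute and a tool call to move; the robot and the scene stay as the last step left them, time stands still between calls to the robot, and variables do not carry over. Pictures are saved under pics/ and viewed, about 8 in all and at most 12, crops included, and the job is handed in when it is done.

Besides the shell and the picture viewer there is one more tool, called after ">>>" as name([rows], argument=value, ...), one row to a line, values as JSON. step_arm: Moves the arm, as the interface text tells. Its arguments: {"type":"object","properties":{"steps":{"type":"array"},"claw":{"type":"number"}},"required":["steps"]}

```bash
mkdir -p pics; ls; cat > h.py <<'E'
import numpy as np, cv2
from scipy.spatial.transform import Rotation as R
from plant import state, grab_frame, camera_params, job_done, boxes_of
def T_tool(s):
    q=s['tool_rot'];T=np.eye(4);T[:3,:3]=R.from_quat([q[1],q[2],q[3],q[0]]).as_matrix();T[:3,3]=s['tool_pos'];return T
def look(name,fn=None):
    s=state();rgb,d=grab_frame(name);c=camera_params(name)
    T=c['extrinsics'] if 'extrinsics' in c else T_tool(s)@np.array(c['T_tool_cam'])
    if fn: cv2.imwrite('pics/'+fn,rgb[:,:,::-1])
    return rgb,d,np.array(c['mtx']),c['k1'],np.array(T)
def cloud(d,K,k1,T):
    h,w=d.shape;u,v=np.meshgrid(np.arange(w),np.arange(h))
    p=cv2.undistortPoints(np.stack([u,v],-1).reshape(-1,1,2).astype(np.float64),K,np.array([k1,0,0,0.])).reshape(h,w,2)
    P=np.stack([p[...,0]*d,p[...,1]*d,d],-1)
    return P@T[:3,:3].T+T[:3,3]
def project(P,K,k1,T):
    Ti=np.linalg.inv(T);p=np.atleast_2d(P)@Ti[:3,:3].T+Ti[:3,3]
    return cv2.projectPoints(p,np.zeros(3),np.zeros(3),K,np.array([k1,0,0,0.]))[0].reshape(-1,2)
E
python3 - <<'E'
from h import *
s=state();print(s)
for n in ['scene','side']:
    rgb,d,K,k1,T=look(n,n+'1.png');np.savez(n+'.npz',rgb=rgb,d=d,K=K,k1=k1,T=T)
    print(n,K.tolist(),k1,T.round(3).tolist())
    for l in ['shaft','chest','lid','knee','spare_back','reagent','beaker','flask','groove']:
        print(l,[(b['box'],round(b['p'],2)) for b in boxes_of(n,l)][:4])
a=cv2.imread('pics/scene1.png');b=cv2.imread('pics/side1.png')
E
```

```text
pics
{'time': 0.0, 'joint_pos': array([ 1.14602088e+00,  5.33352491e-02,  1.61432056e+00, -7.53001737e-06,
        1.47598061e+00, -1.18981751e-01]), 'joint_vel': array([ 0.00095798, -0.00023943,  0.0003665 ,  0.00061913, -0.00071363,
        0.00161613]), 'joint_efforts': array([ 2.08159960e-03, -3.93669748e+01, -3.70186400e+01,  1.92535563e-04,
        7.14686859e-03, -7.36853565e-06]), 'tool_pos': array([0.18788594, 0.59543076, 0.23006054]), 'tool_rot': array([-2.70807767e-04,  1.52301387e-01,  9.88333569e-01, -9.85353148e-04]), 'contact_force': array([-0.33680757, -0.00961094,  1.3793409 ]), 'ft_torque': array([-0.02226657,  0.00029256,  0.01706452]), 'gripper_width': 1.0013065988861292}
scene [[479.7588562892615, 0.0, 276.98756595856156], [0.0, 479.7588562892615, 206.67770657227095], [0.0, 0.0, 1.0]] -0.14360967953825235 [[-0.063, 0.809, -0.584, 1.397], [0.998, 0.055, -0.03, 0.002], [0.008, -0.585, -0.811, 1.301], [0.0, 0.0, 0.0, 1.0]]
shaft [([270.7, 288.7, 45.6, 40.5], 0.83), ([104.1, 175.8, 32.0, 37.4], 0.75), ([186.5, 199.8, 36.6, 38.0], 0.71), ([219.1, 154.4, 45.2, 21.4], 0
[... 567 characters left out ...]
 [[0.772, -0.368, 0.518, -0.136], [-0.635, -0.418, 0.65, -0.923], [-0.022, -0.83, -0.557, 0.942], [0.0, 0.0, 0.0, 1.0]]
shaft [([245.1, 285.1, 18.0, 43.8], 0.72), ([370.3, 336.8, 20.7, 57.5], 0.63), ([318.4, 245.6, 43.6, 19.5], 0.52), ([299.7, 279.2, 49.1, 20.8], 0.5)]
chest [([193.8, 154.9, 111.9, 118.7], 0.7), ([295.3, 315.0, 26.9, 37.4], 0.61)]
lid [([195.2, 153.4, 78.1, 73.9], 0.98)]
knee [([193.4, 155.7, 111.9, 121.7], 0.31)]
spare_back [([193.3, 156.6, 112.2, 120.1], 0.64), ([218.1, 223.2, 39.3, 21.0], 0.53), ([195.5, 152.2, 79.3, 76.2], 0.36)]
reagent [([360.1, 259.9, 25.4, 46.7], 0.77)]
beaker [([293.2, 316.8, 25.4, 33.2], 0.84)]
flask []
groove [([194.1, 151.2, 110.9, 123.9], 0.93)]
```

```bash
python3 - <<'E'
import cv2,numpy as np
a=cv2.imread('pics/scene1.png')[110:350,90:470];b=cv2.imread('pics/side1.png')[140:410,170:420]
cv2.imwrite('pics/a.png',cv2.resize(a,None,fx=2.1,fy=2.1,interpolation=cv2.INTER_CUBIC));cv2.imwrite('pics/b.png',cv2.resize(b,None,fx=2.2,fy=2.2,interpolation=cv2.INTER_CUBIC))
E
```

```text
(no output)
```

View pics/a.png

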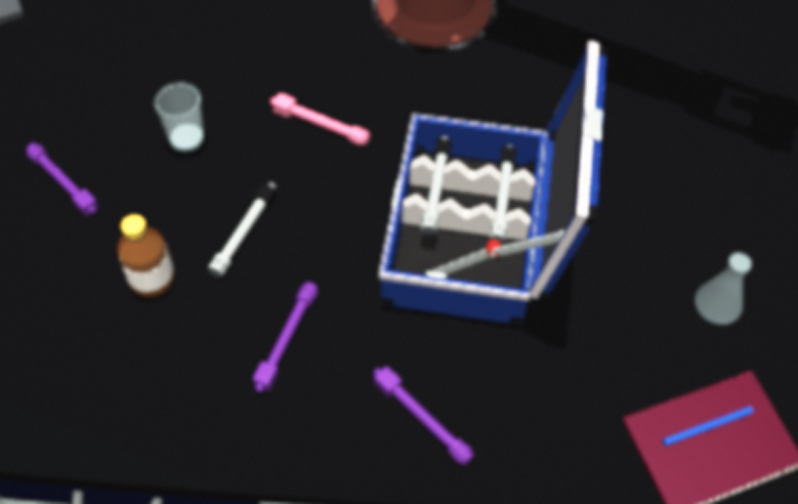

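View pics/b.png

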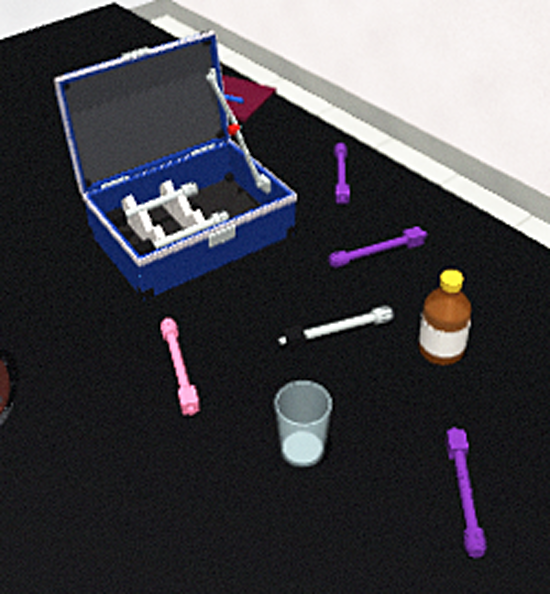

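The white and steel shaft lies with its head at scene px (194,236) and its black coupling at (218,200). The case is around (315,200), its lid opens toward image right, and the red knee is at about (325,227). Pink and purple look-alikes lie around. Next I'll measure poses from depth.

```bash
python3 - <<'E'
from h import *
A=[];C=[]
for n in ['scene','side']:
    z=np.load(n+'.npz');P=cloud(z['d'],z['K'],float(z['k1']),z['T']);ok=z['d']>0
    A.append(P[ok]);C.append(z['rgb'][ok])
    rgb=z['rgb'].astype(int)
    if n=='scene': print('table z',P[330:350,150:250][...,2][ok[330:350,150:250]].mean())
    # red knee
    m=ok&(rgb[...,0]>150)&(rgb[...,1]<70)&(rgb[...,2]<70)&(P[...,2]>0.08)
    print(n,'red',m.sum(),P[m].mean(0) if m.any() else None, np.argwhere(m).mean(0) if m.any() else None)
    for x,y,w,h,l in ([(422,231,27,31,'flask'),(145,213,26,38,'reag'),(162,147,26,33,'beak')] if n=='scene' else [(360,260,25,46,'reag'),(293,317,25,33,'beak')]):
        q=P[y:y+h,x:x+w].reshape(-1,3);q=q[(q[:,2]>.02)&(q[:,2]<.2)];print(l,np.median(q,0).round(3),q.min(0).round(3),q.max(0).round(3))
    # shaft
    x,y,w,h=(186,199,38,40) if n=='scene' else (297,277,55,26)
    q=P[y:y+h,x:x+w].reshape(-1,3);q=q[(q[:,2]>.010)&(q[:,2]<.04)]
    c=q.mean(0);u,s,v=np.linalg.svd((q-c)[:,:2],full_matrices=False);t=(q-c)[:,:2]@v[0]
    print('shaft',len(q),c.round(3),v[0],t.min(),t.max(),(c[:2]+v[0]*(t.max()+t.min())/2).round(4), np.degrees(np.arctan2(v[0][1],v[0][0])))
A=np.vstack(A)
ctr=P[195:240,210:290].reshape(-1,3)
m=(A[:,2]>.079)&(A[:,2]<.091);q=A[m];print(len(q),q.min(0),q.max(0))
import collections
np.save('rim.npy',q)
r=cv2.minAreaRect(q[:,:2].astype(np.float32));print(r)
H,xe,ye=np.histogram2d(q[:,0],q[:,1],bins=[np.arange(q[:,0].min(),q[:,0].max()+.02,.02),np.arange(q[:,1].min(),q[:,1].max()+.02,.02)])
print(xe[0],ye[0]);print('\n'.join(''.join('%3d'%v for v in r) for r in H.astype(int)))
E
```

```text
table z -0.01222256481567874
scene red 12 [0.62979111 0.09781171 0.15708825] [225.41666667 324.        ]
flask [0.628 0.446 0.059] [0.598 0.42  0.02 ] [0.649 0.481 0.127]
reag [ 0.643 -0.395  0.094] [ 0.601 -0.438  0.021] [ 0.662 -0.37   0.152]
beak [ 0.351 -0.402  0.067] [ 0.31  -0.438  0.021] [ 0.387 -0.366  0.102]
shaft 253 [ 0.535 -0.273  0.021] [ 0.92890556 -0.3703167 ] -0.08610547986273652 0.0897464535642566 [ 0.5365 -0.2737] -21.73515027342504
side red 80 [0.11228358 0.12342789 0.51615412] [143.325  99.8  ]
reag [ 0.607 -0.416  0.088] [ 0.586 -0.44   0.02 ] [ 0.653 -0.371  0.148]
beak [ 0.342 -0.401  0.062] [ 0.31  -0.438  0.02 ] [ 0.385 -0.367  0.099]
shaft 251 [ 0.523 -0.276  0.019] [-0.93112704  0.36469499] -0.09559177895669042 0.08428205048234125 [ 0.5284 -0.2776] 158.6111869891106
3639 [-0.93222567 -0.9623041   0.0790093 ] [1.93759188 2.34782978 0.09099966]
((0.5183159112930298, 0.6943876147270203), (2.8753180503845215, 3.2887349128723145), 1.0897700786590576)
-0.9322256677890923 -0.9623041014488997
  0  0  0  0  0  0  0  0  0  0  0  0  0  0  0  0  0  0  0  0  0  0  0  0 
[... 28229 characters left out ...]
  2  2  2  3  2  2  3  2  4  2  2  3  3  1  1  1  2  2  0  2  2  3  3  1  1  1  2  1  2  1  3  2  2  3  1  1  0  2  1  2  3  1  3  0  0  2  0  0  2  1  1  1  1  1  1  2  1  1  1  2  2  2  1  1  0  0  0
  0  0  0  0  0  0  0  0  0  0  0  0  0  0  0  0  0  0  0  0  0  2  0  1  0  0  0  0  0  1  0  0  1  2  2  1  0  2  1  0  0  0  1  1  0  3  1  0  0  2  0  0  0  0  0  2  1  0  0  0  0  0  1  0  1  0  0  0  0  0  1  0  0  0  0  0  1  0  0  0  1  0  0  1  1  1  0  0  0  0  1  0  0  0  0  1  1  0  0  0  0  0  0  0  0  1  0  0  0  1  0  1  0  1  1  0  1  1  0  0  0  1  0  1  1  0  1  0  0  2  0  0  0  0  0  0  1  0  0  0  0  1  0  0  0  0  0  0  0  0  1  0  0  0  0  0  0  0  0  0  0  0  0  0  0  0
```

```bash
cat > chest.py <<'E'
from h import *
from scipy.optimize import least_squares
def fit(q,x0):
    def res(p):
        c,s=np.cos(p[2]),np.sin(p[2]);d=q[:,:2]-p[:2];x=d[:,0]*c+d[:,1]*s;y=-d[:,0]*s+d[:,1]*c
        dx=np.abs(np.abs(x)-.146);dy=np.abs(np.abs(y)-.101)
        r=np.minimum(np.hypot(dx,np.maximum(np.abs(y)-.101,0)),np.hypot(dy,np.maximum(np.abs(x)-.146,0)))
        return np.maximum(r-.004,0)+1e-6
    return min((least_squares(res,[x0[0]+a,x0[1]+b,x0[2]+t],loss='soft_l1',f_scale=.003) for a in(-.02,0,.02) for b in(-.02,0,.02) for t in (-.1,0,.1)),key=lambda o:o.cost)
def C(p): 
    T=np.eye(4);T[:2,:2]=[[np.cos(p[2]),-np.sin(p[2])],[np.sin(p[2]),np.cos(p[2])]];T[:2,3]=p[:2];return T
E
python3 - <<'E'
from chest import *
q0=np.load('rim.npy')
Q=[]
for n in ['scene','side']:
    z=np.load(n+'.npz');P=cloud(z['d'],z['K'],float(z['k1']),z['T']);q=P[(z['d']>0)];q=q[(np.abs(q[:,2]-.085)<.005)&(q[:,0]>.28)&(q[:,0]<.75)&(q[:,1]>-.15)&(q[:,1]<.25)]
    print(n,len(q),q.min(0).round(3),q.max(0).round(3));o=fit(q,[.5,.07,.0]);print(o.x.round(4),o.cost,np.median(o.fun));Q.append(q)
o=fit(np.vstack(Q),[.5,.07,0]);print('both',o.x.round(4));np.save('chest.npy',o.x);T=C(o.x)
for nm,p in dict(groove=(-.04,0,.052),foot=(.127,-.028,.071),knee=(.127,-.028+.075,.148),hinge=(0,.105,.085)).items(): print(nm,(T@[*p,1])[:3].round(4))
z=np.load('scene.npz')
img=z['rgb'][:,:,::-1].copy()
pts=np.array([(-.15,-.105,.085),(.15,-.105,.085),(.15,.105,.085),(-.15,.105,.085)])@T[:3,:3].T+T[:3,3]
print(project(pts,z['K'],float(z['k1']),z['T']).round())
E
```

```text
scene 875 [ 0.346 -0.054  0.08 ] [0.671 0.19  0.09 ]
[ 0.5071  0.0662 -0.1038] 0.001454905877584081 1e-06
side 670 [ 0.345 -0.055  0.08 ] [0.672 0.199 0.09 ]
[ 0.5041  0.0672 -0.107 ] 0.0014547686077017355 1e-06
both [ 0.5062  0.0667 -0.1052]
groove [0.4665 0.0709 0.052 ]
foot [0.6296 0.0255 0.071 ]
knee [0.6375 0.1001 0.148 ]
hinge [0.5173 0.1711 0.085 ]
[[287. 165.]
 [271. 240.]
 [341. 250.]
 [349. 173.]]
```

>>> step_arm([
  [0,0,-50,0],
  [0,0,-50,0],
  [-15,-20,-40,0],
  [-29,-36,-15,0],
  [-29,-36,0,0],
  [-29,-36,0,0],
  [-29,-36,0,0],
  [-29,-36,0,0],
])

```text
time: 1.8
tool_pos: [0.2813, 0.3522, 0.3917]
tool_rot: [0.001, 0.148, 0.989, -0.002]
contact_force: [0.7, 0.0, -0.4]
gripper_width: 1.004
```

>>> step_arm([
  [-29,-36,0,0],
  [-29,-36,0,0],
  [-29,-36,0,0],
  [-29,-36,0,0],
  [-29,-36,0,0],
  [-29,-36,0,0],
  [-29,-36,0,0],
  [-29,-36,0,0],
])

```text
time: 2.6
tool_pos: [0.4211, -0.0052, 0.3965]
tool_rot: [0.007, 0.146, 0.989, -0.0]
contact_force: [-0.1, 0.2, 0.5]
gripper_width: 1.0
```

>>> step_arm([
  [-29,-36,0,0],
  [-29,-36,15,0],
  [-29,-36,30,0],
  [-29,-36,30,2],
  [-29,-36,30,2],
  [-29,-36,30,0],
  [-10,-12,30,0],
  [0,0,10,0],
])

```text
time: 3.4
tool_pos: [0.5236, -0.2758, 0.2372]
tool_rot: [0.013, 0.187, 0.982, -0.001]
contact_force: [-0.3, 0.8, -0.4]
gripper_width: 1.0
```

```bash
cat > go.py <<'E'
from h import *
def delta(tgt,ydir,s=None):
    """tgt world TCP; ydir world angle(deg) wanted of tool y (mod 180)"""
    s=s or state();T=T_tool(s);d=T[:3,:3].T@(np.array(tgt)-T[:3,3])*1000
    a=np.degrees(np.arctan2(T[1,1],T[0,1]));t=-((ydir-a+90)%180-90)
    print('t',round(s['time'],2),'tcp',T[:3,3].round(4),'yang',round(a,1),'z',T[:3,2].round(3),'| shift',d.round(1),'turn',round(t,1));return T
E
python3 - <<'E'
from go import *
s=state();rgb,d,K,k1,T=look('wrist','w1.png');P=cloud(d,K,k1,T);ok=d>0
q=P[ok];m=(q[:,2]>.012)&(q[:,2]<.035)&(np.hypot(q[:,0]-.532,q[:,1]+.276)<.12);q=q[m]
c=q.mean(0);u,sg,v=np.linalg.svd((q-c)[:,:2],full_matrices=False);v=v[0]*np.sign(v[0][0]);t=(q-c)[:,:2]@v
w=(q-c)[:,:2]@np.array([-v[1],v[0]])
print(len(q),c,v,t.min(),t.max(),'perp',w.min(),w.max(),'mid',c[:2]+v*(t.min()+t.max())/2,np.degrees(np.arctan2(v[1],v[0])),q[:,2].max(), 'table',np.median(P[ok][P[ok][:,2]<.01][:,2]))
mid=c[:2]+v*(t.min()+t.max())/2
delta([*mid,.012],np.degrees(np.arctan2(v[1],v[0]))+90,s)
E
```

```text
1874 [ 0.52593565 -0.2713183   0.01968416] [ 0.9313015  -0.36424926] -0.08285068295832033 0.09755532605717887 perp -0.011511308116841052 0.011626888633265676 mid [ 0.53278288 -0.27399637] -21.36138831461272 0.02664250467981638 table -6.017810609981744e-05
t 3.4 tcp [ 0.5236 -0.2758  0.2372] yang 68.5 z [ 0.024 -0.006 -1.   ] | shift [ -2.2   4.3 225.3] turn -0.2
```

View pics/w1.png

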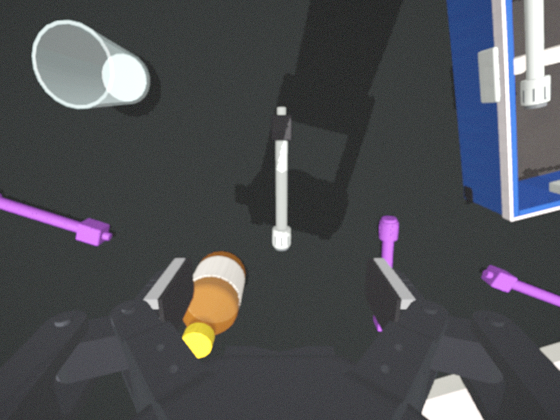

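The wrist view shows the shaft centred at (282,180): head at (282,238), coupling at (283,125), with a short pin behind it. I reference its origin to the head end, which gives about (0.539,-0.277).

```bash
python3 - <<'E'
from go import *
delta([.539,-.2768,.06],68.6)
E
```

```text
t 3.45 tcp [ 0.5234 -0.2748  0.2368] yang 68.5 z [ 0.024 -0.005 -1.   ] | shift [-11.    3.2 177.1] turn -0.1
```

>>> step_arm([
  [-3,1,40,0],
  [-3,1,40,0],
  [-3,1,40,0],
  [-2,0,35,0],
  [0,0,15,0],
  [0,0,5,0],
])

```text
time: 4.05
tool_pos: [0.5466, -0.2756, 0.0709]
tool_rot: [0.021, 0.184, 0.983, -0.004]
contact_force: [-0.2, 0.5, -0.3]
gripper_width: 0.999
```

```bash
python3 - <<'E'
from go import *
delta([.539,-.2768,.004],68.6)
E
```

```text
t 4.05 tcp [ 0.5466 -0.2756  0.0709] yang 68.8 z [ 0.041 -0.015 -0.999] | shift [ 9.6 -3.9 66.6] turn 0.2
```

>>> step_arm([
  [3,-1,20,0],
  [3,-1,20,0],
  [2,-1,15,0],
  [1,0,8,0],
  [0,0,2,0],
  [0,0,0,0],
])

```text
time: 4.65
tool_pos: [0.5473, -0.2787, 0.0157]
tool_rot: [0.03, 0.182, 0.983, -0.007]
contact_force: [-0.0, -1.1, -0.4]
gripper_width: 0.997
```

```bash
python3 - <<'E'
from go import *
delta([.539,-.2768,.004],68.6)
E
```

```text
t 4.65 tcp [ 0.5473 -0.2787  0.0157] yang 69.0 z [ 0.056 -0.025 -0.998] | shift [ 9.1 -1.1 11.2] turn 0.4
```

>>> step_arm([
  [4,0,5,0],
  [4,0,4,0],
  [1,0,3,0],
  [0,0,0,0],
])

```text
time: 5.05
tool_pos: [0.5405, -0.2766, 0.0049]
tool_rot: [0.032, 0.182, 0.983, -0.008]
contact_force: [-0.1, 1.3, -0.1]
gripper_width: 1.002
```

```bash
python3 - <<'E'
from go import *
delta([.539,-.2768,.004],68.6)
E
```

```text
t 5.05 tcp [ 0.5405 -0.2766  0.0049] yang 69.0 z [ 0.06  -0.027 -0.998] | shift [ 1.4 -0.7  0.8] turn 0.4
```

>>> step_arm([
  [0,0,0,0],
  [0,0,0,0],
  [0,0,0,0],
  [0,0,0,0],
  [0,0,0,0],
  [0,0,0,0],
], claw=0)

```text
time: 5.65
tool_pos: [0.541, -0.277, 0.0056]
tool_rot: [0.032, 0.182, 0.983, -0.008]
contact_force: [1.0, 0.4, 0.2]
gripper_width: 0.132
```

>>> step_arm([
  [0,0,0,0],
  [0,0,0,0],
  [0,0,-10,0],
  [0,0,-20,0],
  [0,0,-40,0],
  [0,0,-40,0],
  [0,0,-40,0],
  [0,0,-20,0],
])

```text
time: 6.45
tool_pos: [0.5262, -0.2693, 0.1758]
tool_rot: [0.026, 0.182, 0.983, -0.005]
contact_force: [0.8, -0.7, -0.8]
gripper_width: 0.134
```

```bash
python3 - <<'E'
from chest import *
from go import *
s=state();look('wrist','w2.png');p=np.load('chest.npy');g=(C(p)@[-.04,0,.052,1])[:3];print(g)
delta([g[0],g[1],.18],np.degrees(p[2])+90,s);print(s['gripper_width'],s['contact_force'])
E
```

```text
[0.46645151 0.07090336 0.052     ]
t 6.45 tcp [ 0.5262 -0.2693  0.1758] yang 69.0 z [ 0.048 -0.019 -0.999] | shift [177.4 296.1 -13.7] turn -15.0
0.13385851375910737 [ 0.76960052 -0.67208823 -0.8217806 ]
```

View pics/w2.png

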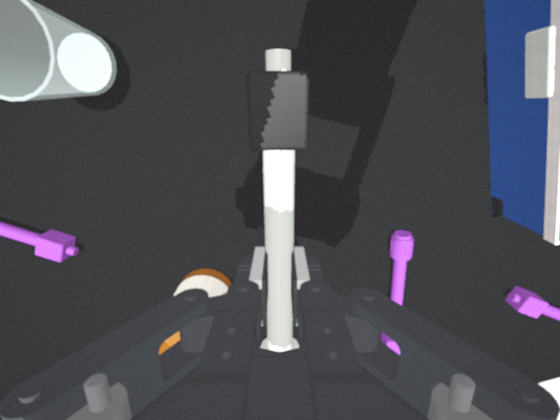

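The shaft is held by mid-tube (wrist view: tube at (280,250), coupling at (278,110)). Next I turn it and move it over the case.

>>> step_arm([
  [15,25,0,-5],
  [20,30,0,-5],
  [20,30,0,-5],
  [0,0,0,0],
])

```text
time: 6.9
tool_pos: [0.4962, -0.1718, 0.1755]
tool_rot: [0.028, 0.049, 0.998, -0.01]
contact_force: [-0.1, -0.5, -2.2]
gripper_width: 0.133
```

```bash
python3 - <<'E'
from chest import *
from go import *
s=state();p=np.load('chest.npy');g=(C(p)@[-.04,0,.052,1])[:3]
delta([g[0],g[1],.18],np.degrees(p[2])+90,s)
E
```

```text
t 6.9 tcp [ 0.4962 -0.1718  0.1755] yang 84.4 z [ 0.054 -0.023 -0.998] | shift [ 52.7 238.5 -11.7] turn 0.4
```

>>> step_arm([
  [8,35,-2,0],
  [8,35,-2,0],
  [8,35,-2,0],
  [8,35,-2,0],
  [8,35,-1,0],
  [6,30,0,0],
  [4,20,0,0],
  [0,0,0,0],
])

```text
time: 7.7
tool_pos: [0.4659, 0.0632, 0.1723]
tool_rot: [0.026, 0.053, 0.998, -0.01]
contact_force: [-0.2, -0.8, -0.9]
gripper_width: 0.132
```

```bash
python3 - <<'E'
from chest import *
from go import *
s=state();rgb,d,K,k1,T=look('wrist','w3.png');P=cloud(d,K,k1,T);p=np.load('chest.npy')
q=P[d>0];i=np.linalg.inv(C(p));L=q@i[:3,:3].T+i[:3,3]
m=(np.abs(L[:,2]-.085)<.005)&(abs(L[:,0])<.18)&(abs(L[:,1])<.13)
print(m.sum());o=fit(q[m],p);print('rim fit',o.x.round(4),'prior',p.round(4), o.cost/m.sum())
# spare tubes: z 52..62 between bars
for lo,hi in((.035,.07),(-.07,-.035)):
    mm=(L[:,2]>.052)&(L[:,2]<.063)&(L[:,0]>-.068)&(L[:,0]<-.012)&(L[:,1]>lo)&(L[:,1]<hi);print('spare y',mm.sum(),np.median(L[mm],0).round(4) if mm.any() else '')
for lo,hi in((-.09,-.05),(-.02,.02)):
    mm=(L[:,2]>.0625)&(L[:,2]<.07)&(L[:,0]>lo)&(L[:,0]<hi)&(abs(L[:,1])<.09);print('bar x',mm.sum(),L[mm][:,0].min() if mm.any() else '',L[mm][:,0].max() if mm.any() else '')
g=(C(p)@[-.04,0,.052,1])[:3]
delta([g[0],g[1],.18],np.degrees(p[2])+90,s)
E
```

```text
11353
rim fit [ 0.5069  0.0676 -0.1049] prior [ 0.5062  0.0667 -0.1052] 2.2980557619516466e-07
spare y 860 [-0.0419  0.0512  0.0577]
spare y 891 [-0.0415 -0.0498  0.0577]
bar x 741 -0.08432225087494127 -0.0700531576963559
bar x 672 -0.008647487409042531 0.019925949325466707
t 7.7 tcp [0.4659 0.0632 0.1723] yang 83.9 z [ 0.05  -0.024 -0.998] | shift [-0.1  7.5 -7.9] turn -0.1
```

View pics/w3.png

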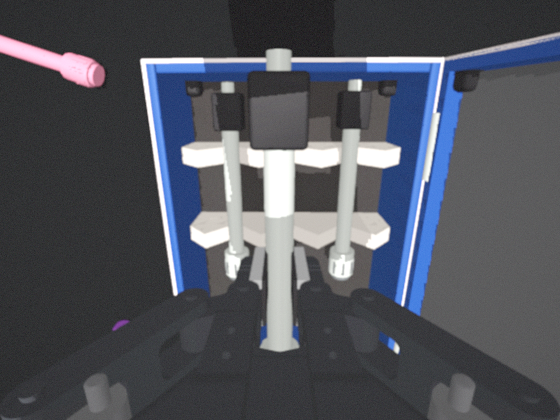

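The view matches the model: the rack bars are at rows 155 and 228, the spares sit either side at columns 230 and 350, and the middle groove is free. I'll adopt the refined fit and check where the shaft sits in the grip.

```bash
python3 - <<'E'
from chest import *
from go import *
p=np.array([.5069,.0676,-.1049]);np.save('chest.npy',p)
s=state();rgb,d,K,k1,T=look('wrist');P=cloud(d,K,k1,T);Tt=T_tool(s);i=np.linalg.inv(Tt)
L=(P[d>0])@i[:3,:3].T+i[:3,3]
m=(abs(L[:,1])<.015)&(L[:,2]>-.03)&(L[:,2]<.01)
for a in np.arange(-.11,.11,.008):
    mm=m&(L[:,0]>=a)&(L[:,0]<a+.008)
    if mm.sum()>5:print(round(a,3),mm.sum(),L[mm].min(0).round(4),np.median(L[mm],0).round(4),(L[mm][:,1].max()).round(4))
x=L[m&(abs(L[:,1])>.0095)&(L[:,0]>.04)][:,0];print('coupling x',x.min(),x.max())
g=(C(p)@[-.04,0,.052,1])[:3];print(g)
delta([g[0],g[1],.09],np.degrees(p[2])+90,s)
E
```

```text
-0.062 11 [-0.0545 -0.0096 -0.003 ] [-0.0542  0.0092 -0.0014] 0.012
-0.054 233 [-0.054  -0.0096 -0.0114] [-0.0497  0.0009 -0.0067] 0.0115
-0.046 284 [-0.046  -0.0053 -0.0119] [-0.0418  0.0015 -0.0098] 0.0084
-0.038 291 [-0.0379 -0.0057 -0.0126] [-0.0341  0.0015 -0.0103] 0.0082
-0.03 303 [-0.03   -0.0056 -0.013 ] [-0.026   0.0015 -0.0109] 0.0081
-0.022 299 [-0.022  -0.0049 -0.0135] [-0.0182  0.0015 -0.0114] 0.0073
-0.014 341 [-0.014  -0.0046 -0.0287] [-0.0097  0.0014 -0.0122] 0.007
-0.006 372 [-0.006  -0.0046 -0.0269] [-0.0019  0.0012 -0.0127] 0.0069
0.002 611 [ 0.002  -0.0149 -0.0299] [ 0.0065 -0.0005 -0.0136] 0.015
0.01 1055 [ 0.01   -0.0112 -0.0299] [ 0.0107  0.0009 -0.0141] 0.0135
0.018 436 [ 0.018  -0.0059 -0.0165] [ 0.0222  0.0009 -0.0138] 0.0078
0.026 462 [ 0.026  -0.0058 -0.0171] [ 0.03    0.0009 -0.0144] 0.0076
0.034 501 [ 0.034  -0.0056 -0.0171] [ 0.0381  0.0009 -0.0148] 0.008
0.042 523 [ 0.0421 -0.006  -0.0179] [ 0.0461  0.0009 -0.0153] 0.0079
0.05 573 [ 0.05   -0.0059 -0.0189] [ 0.054   0.0009 -0.0158] 0.0077
0.058 904 [ 0.058  -0.011  -0.0242] [ 0.0629  0.0009 -0.022 ] 0.0129
0.066 1265 [ 0.066  -0.0112 -0.0248] [ 0.0702  0.0009 -0.0228] 0.0129
0.074 1302 [ 0.074  -0.0112 -0.0256] [ 0.0781  0.0005 -0.0234] 0.0124
0.082 1377 [ 0.082  -0.0112 -0.0263] [ 0.0859  0.0006 -0.0238] 0.0125
0.09 504 [ 0.09   -0.0096 -0.0237] [ 0.0943  0.0009 -0.0168] 0.0111
0.098 67 [ 0.098  -0.0038 -0.0189] [ 0.0985  0.0009 -0.0167] 0.0053
coupling x 0.06109108256717821 0.09020510242911989
[0.46711988 0.07178831 0.052     ]
t 7.75 tcp [0.466  0.0622 0.1722] yang 83.8 z [ 0.05  -0.024 -0.998] | shift [ 4.2 11.2 81.9] turn -0.1
```

```bash
cat > tgt.py <<'E'
import sys
from chest import *
from go import *
p=np.load('chest.npy');a=[float(v) for v in sys.argv[1:4]]
g=(C(p)@[*a,1])[:3];s=state();delta(g,np.degrees(p[2])+90,s);i=np.linalg.inv(C(p));print('chest frame tcp',(i@[*s['tool_pos'],1])[:3].round(4),'F',s['contact_force'].round(1),'w',round(s['gripper_width'],3))
E
python3 tgt.py -.037 0 .09
```

```text
t 7.8 tcp [0.4662 0.0614 0.1724] yang 83.8 z [ 0.05  -0.025 -0.998] | shift [ 1.6 12.  82.2] turn -0.2
chest frame tcp [-0.0398 -0.0104  0.1724] F [-0.8  0.9 -3. ] w 0.133
```

>>> step_arm([
  [1,6,20,0],
  [1,5,25,0],
  [1,2,25,0],
  [1,1,12,0],
  [0,0,0,0],
])

```text
time: 8.3
tool_pos: [0.471, 0.0677, 0.0887]
tool_rot: [0.028, 0.058, 0.998, -0.012]
contact_force: [-0.5, 0.2, -0.5]
gripper_width: 0.139
```

```bash
python3 tgt.py -.037 0 .0465
```

```text
t 8.3 tcp [0.471  0.0677 0.0887] yang 83.3 z [ 0.054 -0.028 -0.998] | shift [ 3.7  4.6 42. ] turn -0.7
chest frame tcp [-0.0357 -0.0037  0.0887] F [-0.5  0.2 -0.5] w 0.139
```

>>> step_arm([
  [2,3,12,-0.5],
  [1,2,12,0],
  [1,1,8,0],
  [0,0,4,0],
  [0,0,0,0],
])

```text
time: 8.8
tool_pos: [0.472, 0.0721, 0.0523]
tool_rot: [0.03, 0.055, 0.998, -0.013]
contact_force: [-0.2, -1.0, -1.8]
gripper_width: 0.136
```

```bash
python3 tgt.py -.037 0 .0465
```

```text
t 8.8 tcp [0.472  0.0721 0.0523] yang 83.7 z [ 0.058 -0.029 -0.998] | shift [ 2.1 -0.7  5.7] turn -0.3
chest frame tcp [-0.0352  0.0009  0.0523] F [-0.2 -1.  -1.8] w 0.136
```

>>> step_arm([
  [2,-1,2,0],
  [1,0,2,0],
  [0,0,2,0],
  [0,0,0,0],
])

```text
time: 9.2
tool_pos: [0.47, 0.0713, 0.047]
tool_rot: [0.031, 0.055, 0.998, -0.013]
contact_force: [-0.1, -0.6, -1.2]
gripper_width: 0.137
```

```bash
python3 tgt.py -.037 0 .0465
```

```text
t 9.2 tcp [0.47   0.0713 0.047 ] yang 83.7 z [ 0.061 -0.029 -0.998] | shift [-0.1  0.2  0.5] turn -0.3
chest frame tcp [-0.0371 -0.0001  0.047 ] F [-0.1 -0.6 -1.2] w 0.137
```

>>> step_arm([
  [0,0,1.5,0],
  [0,0,1,0],
  [0,0,0,0],
])

```text
time: 9.5
tool_pos: [0.4709, 0.0709, 0.0458]
tool_rot: [0.032, 0.054, 0.998, -0.013]
contact_force: [-1.0, -0.1, -0.9]
gripper_width: 0.136
```

>>> step_arm([
  [0,0,0,0],
  [0,0,0,0],
  [0,0,0,0],
  [0,0,0,0],
  [0,0,0,0],
], claw=38)

```text
time: 10.0
tool_pos: [0.472, 0.0712, 0.0463]
tool_rot: [0.033, 0.055, 0.998, -0.013]
contact_force: [-0.7, 0.7, 0.0]
gripper_width: 0.381
```

>>> step_arm([
  [-1,0,-10,0],
  [-1,0,-20,0],
  [-2,1,-40,0],
  [-2,1,-40,0],
  [-2,1,-40,0],
  [0,0,-40,0],
  [0,0,-30,0],
  [0,0,0,0],
])

```text
time: 10.8
tool_pos: [0.4646, 0.0801, 0.2792]
tool_rot: [0.033, 0.055, 0.998, -0.012]
contact_force: [0.6, -0.0, 0.9]
gripper_width: 0.383
```

```bash
python3 - <<'E'
from chest import *
from go import *
p=np.load('chest.npy');s=state();rgb,d,K,k1,T=look('wrist','w4.png');P=cloud(d,K,k1,T)
q=P[d>0];i=np.linalg.inv(C(p));L=q@i[:3,:3].T+i[:3,3]
for lo,hi in((.035,.07),(-.02,.02),(-.07,-.035)):
    mm=(L[:,2]>.052)&(L[:,2]<.064)&(L[:,0]>-.068)&(L[:,0]<-.012)&(L[:,1]>lo)&(L[:,1]<hi);print('tube y',mm.sum(),np.median(L[mm],0).round(4),L[mm].max(0).round(4))
m=(L[:,2]>.06)&(L[:,2]<.068)&(abs(L[:,1])<.013);x=L[m][:,0];h=np.histogram(x,np.arange(-.14,.09,.006));print([(round(b,3),n) for n,b in zip(*h) if n])
c=rgb.astype(int);m=(d>0)&(c[...,0]>140)&(c[...,1]<80)&(c[...,2]<80);i2=P[m]@i[:3,:3].T+i[:3,3];i2=i2[(abs(i2[:,0]-.127)<.04)&(i2[:,2]>.1)];print('red',len(i2),np.median(i2,0) if len(i2) else '',i2.min(0) if len(i2) else '',i2.max(0) if len(i2) else '')
delta([0,0,0],84,s);print(camera_params('wrist')['T_tool_cam'])
E
```

```text
tube y 487 [-0.0413  0.0516  0.0578] [-0.012   0.0593  0.061 ]
tube y 477 [-0.0411  0.0007  0.0576] [-0.0121  0.007   0.0606]
tube y 481 [-0.0412 -0.0506  0.0575] [-0.0121 -0.0445  0.0606]
[(np.float64(-0.128), np.int64(102)), (np.float64(-0.122), np.int64(125)), (np.float64(-0.116), np.int64(106)), (np.float64(-0.11), np.int64(118)), (np.float64(-0.104), np.int64(103)), (np.float64(-0.074), np.int64(1)), (np.float64(-0.068), np.int64(2)), (np.float64(-0.044), np.int64(3)), (np.float64(-0.032), np.int64(1)), (np.float64(-0.026), np.int64(2)), (np.float64(-0.008), np.int64(1)), (np.float64(0.01), np.int64(2)), (np.float64(0.016), np.int64(50)), (np.float64(0.022), np.int64(53)), (np.float64(0.028), np.int64(59)), (np.float64(0.034), np.int64(56)), (np.float64(0.04), np.int64(29))]
red 206 [0.11813552 0.04399961 0.15538137] [0.1132128  0.03767102 0.14092664] [0.13306265 0.05350737 0.15889232]
t 10.8 tcp [0.4646 0.0801 0.2792] yang 83.7 z [ 0.065 -0.028 -0.997] | shift [ 471.1 -124.9  250.3] turn -0.3
[[ 1.89799652e-04 -9.58522986e-01 -2.85015172e-01  7.17183149e-02]
 [ 9.99999930e-01  9.00450411e-05  3.63101361e-04  9.05314418e-04]
 [-3.22376798e-04 -2.85015221e-01  9.58522936e-01 -1.42463069e-01]
 [ 0.00000000e+00  0.00000000e+00  0.00000000e+00  1.00000000e+00]]
```

View pics/w4.png

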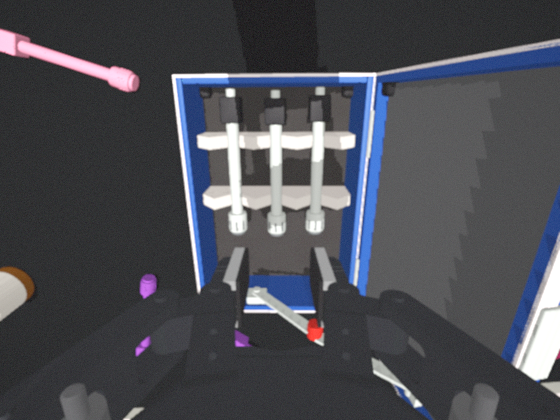

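The shaft is seated: its tube top and height match the spares, with the head and coupling outside the bars. The red knee is at (315,330), and the link runs from (258,293) up to the lower right. Next I measure the knee and links precisely.

```bash
python3 - <<'E'
from chest import *
p=np.load('chest.npy');i=np.linalg.inv(C(p))
def rep(n,rgb,d,K,k1,T):
    P=cloud(d,K,k1,T);L=P@i[:3,:3].T+i[:3,3];c=rgb.astype(int)
    red=(c[...,0]>120)&(c[...,1]<90)&(c[...,2]<90);b=(d>0)&(L[...,0]>.09)&(L[...,0]<.141)&(L[...,2]>.08)&(L[...,2]<.24)&(L[...,1]>-.04)&(L[...,1]<.10)
    q=L[b&red];print(n,'red',len(q),*(np.percentile(q,[3,50,97],0).round(4).tolist() if len(q) else ''))
    q=L[b&~red&(abs(c[...,0]-c[...,2])<25)]
    for y in np.arange(-.03,.1,.02):
        r=q[(q[:,1]>y)&(q[:,1]<y+.01)]
        if len(r)>3:print(' link y',round(y+.005,3),len(r),np.percentile(r,[5,50,95],0)[:,[0,2]].round(4).tolist())
rep('wrist',*look('wrist'))
for n in['side','scene']:
    z=np.load(n+'.npz');rep(n,z['rgb'],z['d'],z['K'],float(z['k1']),z['T'])
print(state()['joint_pos'].round(3))
E
```

```text
wrist red 242 [0.1137, 0.0384, 0.1433] [0.1178, 0.0445, 0.155] [0.1301, 0.0531, 0.1578]
 link y -0.025 27 [[0.1255, 0.0805], [0.1266, 0.083], [0.1318, 0.0887]]
 link y -0.005 81 [[0.1251, 0.0858], [0.1259, 0.0974], [0.1279, 0.1074]]
 link y 0.015 96 [[0.125, 0.1063], [0.126, 0.1181], [0.1279, 0.1284]]
 link y 0.035 93 [[0.125, 0.1263], [0.126, 0.1367], [0.1276, 0.1476]]
 link y 0.055 19 [[0.1284, 0.1559], [0.1295, 0.1589], [0.1309, 0.1622]]
side red 17 [0.1131, 0.0369, 0.1459] [0.1179, 0.0402, 0.1545] [0.127, 0.0474, 0.1603]
 link y -0.025 5 [[0.1235, 0.0814], [0.1249, 0.084], [0.1328, 0.0863]]
 link y -0.005 6 [[0.1242, 0.0894], [0.1246, 0.0958], [0.1273, 0.1178]]
 link y 0.015 9 [[0.1227, 0.1151], [0.1244, 0.1265], [0.1295, 0.1359]]
 link y 0.035 7 [[0.1241, 0.0934], [0.1266, 0.1351], [0.1365, 0.1457]]
 link y 0.055 4 [[0.1159, 0.1554], [0.1301, 0.1591], [0.1322, 0.1634]]
 link y 0.075 8 [[0.1269, 0.1602], [0.129, 0.1716], [0.1304, 0.1824]]
 link y 0.095 6 [[0.1282, 0.1775], [0.1303, 0.1884], [0.1311, 0.1942]]
scene red 21 [0.1132, 0.0373, 0.1529] [0.1208, 0.0424, 0.1571] [0.1312, 0.0514, 0.1608]
 link y -0.025 11 [[0.1256, 0.0811], [0.1296, 0.084], [0.1362, 0.09]]
 link y -0.005 13 [[0.1249, 0.0877], [0.1281, 0.1014], [0.1303, 0.112]]
 link y 0.015 14 [[0.125, 0.1074], [0.1275, 0.1246], [0.1301, 0.1327]]
 link y 0.035 11 [[0.126, 0.1291], [0.128, 0.1398], [0.1291, 0.1463]]
 link y 0.055 10 [[0.1304, 0.1507], [0.1311, 0.1598], [0.1344, 0.1709]]
 link y 0.075 17 [[0.1292, 0.1658], [0.1314, 0.1755], [0.1334, 0.1856]]
 link y 0.095 11 [[0.129, 0.1785], [0.1308, 0.1866], [0.1321, 0.1951]]
[ 0.031 -0.392  1.936 -0.03   1.541 -1.431]
```

```bash
python3 tgt.py .111 .043 .19
```

```text
t 10.9 tcp [0.463  0.08   0.2742] yang 83.7 z [ 0.058 -0.028 -0.998] | shift [-150.4   37.9   92.8] turn -0.3
chest frame tcp [-0.045   0.0078  0.2742] F [-0.3  0.3 -0.6] w 0.379
```

>>> step_arm([
  [-30,8,10,0],
  [-30,8,10,0],
  [-30,8,15,0],
  [-30,7,15,0],
  [-20,5,15,0],
  [-8,2,15,0],
  [0,0,10,0],
  [0,0,0,0],
], claw=0)

```text
time: 11.7
tool_pos: [0.6161, 0.0992, 0.1728]
tool_rot: [0.018, 0.055, 0.998, -0.014]
contact_force: [-0.4, -0.6, 0.1]
gripper_width: -0.002
```

```bash
python3 tgt.py .111 .043 .165
```

```text
t 11.7 tcp [0.6161 0.0992 0.1728] yang 83.7 z [ 0.034 -0.03  -0.999] | shift [-5.4  0.4  8. ] turn -0.3
chest frame tcp [0.1053 0.0428 0.1728] F [-0.4 -0.6  0.1] w -0.002
```

Now I take a quick look before pressing, then press in small steps.

>>> step_arm([
  [-4,0,3,0],
  [-1.5,0,3,0],
  [0,0,0,0],
])

```text
time: 12.0
tool_pos: [0.6205, 0.0982, 0.1664]
tool_rot: [0.017, 0.055, 0.998, -0.014]
contact_force: [0.2, -0.8, -0.9]
gripper_width: -0.001
```

```bash
python3 tgt.py .111 .043 .158; python3 - <<'E'
from h import *
a=look('scene')[0][170:260,270:400];b=look('side')[0][140:240,190:320]
a=cv2.resize(a,(520,360),interpolation=cv2.INTER_CUBIC)[:, :390];b=cv2.resize(b,(468,360),interpolation=cv2.INTER_CUBIC)[:,:400]
cv2.imwrite('pics/k1.png',np.hstack([a,b])[:,:,::-1])
E
```

```text
t 12.0 tcp [0.6205 0.0982 0.1664] yang 83.7 z [ 0.033 -0.03  -0.999] | shift [-0.9  0.9  8.4] turn -0.3
chest frame tcp [0.1098 0.0423 0.1664] F [ 0.2 -0.8 -0.9] w -0.001
```

View pics/k1.png

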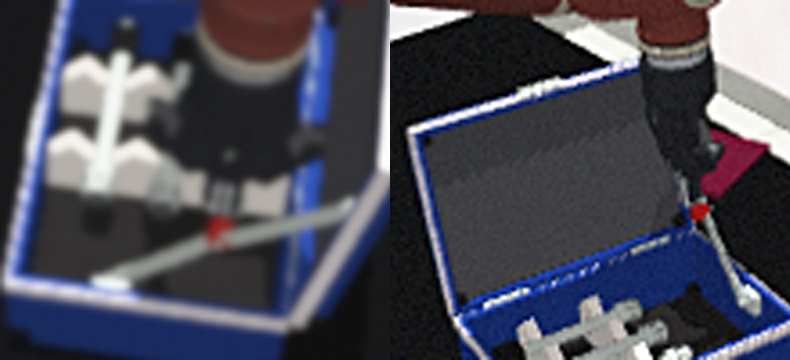

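The fingertip stands just above the red pad, at (220,230) in the left crop, and clear of the links. Now pressing.

>>> step_arm([
  [-1,0,5,0],
  [0,0,4,0],
  [0,2,4,0],
  [0,2,4,0],
])

```text
time: 12.5
tool_pos: [0.6242, 0.102, 0.1535]
tool_rot: [0.02, 0.055, 0.998, -0.013]
contact_force: [-5.0, 2.4, 8.2]
gripper_width: -0.001
```

```bash
python3 tgt.py .111 .060 .137
```

```text
t 12.5 tcp [0.6242 0.102  0.1535] yang 83.7 z [ 0.039 -0.029 -0.999] | shift [ 2.8 13.9 16.1] turn -0.3
chest frame tcp [0.1131 0.0465 0.1535] F [-5.   2.4  8.2] w -0.001
```

>>> step_arm([
  [2,3,4,0],
  [1,3,4,0],
  [1,3,4,0],
  [1,3,4,0],
])

```text
time: 12.9
tool_pos: [0.6248, 0.112, 0.1417]
tool_rot: [0.025, 0.055, 0.998, -0.016]
contact_force: [-1.3, -4.5, 6.3]
gripper_width: 0.002
```

```bash
python3 tgt.py .111 .063 .130
```

```text
t 12.9 tcp [0.6248 0.112  0.1417] yang 83.6 z [ 0.048 -0.035 -0.998] | shift [ 2.2  6.8 11.4] turn -0.4
chest frame tcp [0.1126 0.0565 0.1417] F [-1.3 -4.5  6.3] w 0.002
```

>>> step_arm([
  [1,2,4,0],
  [1,2,4,0],
  [1,2,4,0],
  [1,2,4,0],
  [0,1,4,0],
])

```text
time: 13.4
tool_pos: [0.6257, 0.1169, 0.1307]
tool_rot: [0.028, 0.055, 0.998, -0.021]
contact_force: [-10.4, -1.7, 15.2]
gripper_width: -0.001
```

```bash
python3 tgt.py .111 .063 .130; cat > see.py <<'E'
from chest import *
import sys
p=np.load('chest.npy');i=np.linalg.inv(C(p))
for n in ['scene','side']:
    rgb,d,K,k1,T=look(n);P=cloud(d,K,k1,T);L=P@i[:3,:3].T+i[:3,3];c=rgb.astype(int);b=(d>0)
    red=b&(c[...,0]>110)&(c[...,1]<60)&(c[...,2]<60)&(abs(L[...,0]-.12)<.03)&(abs(L[...,1]-.05)<.07)&(L[...,2]>.02)&(L[...,2]<.2)
    if red.sum()>3: print(n,'red',red.sum(),np.median(L[red],0).round(4))
    m=b&(abs(L[...,0])<.16)&(L[...,2]>.13)&(L[...,2]<.4)&(L[...,1]>-.12)&(L[...,1]<.2)&((L[...,1]>.09)|(len(sys.argv)>1))&(abs(L[...,0]+.06)<.07)
    q=L[m];a=np.degrees(np.arctan2(q[:,2]-.085,.105-q[:,1]));r=np.hypot(q[:,2]-.085,.105-q[:,1]);k=(r<.225)&(r>.06)
    print(n,'lid',k.sum(),'ang pct',np.percentile(a[k],[5,25,50,75,95]).round(1) if k.any() else '')
E
python3 see.py
```

```text
t 13.4 tcp [0.6257 0.1169 0.1307] yang 83.6 z [ 0.053 -0.046 -0.998] | shift [2.  1.6 0.5] turn -0.4
chest frame tcp [0.113  0.0614 0.1307] F [-10.4  -1.7  15.2] w -0.001
scene lid 96 ang pct [ 99.8 100.5 101.5 102.2 104.5]
side red 7 [0.1165 0.0598 0.1249]
side lid 1326 ang pct [ 95.8  99.1 100.5 102.4 106.5]
```

>>> step_arm([
  [3,0,-4,0],
  [1,-5,-15,0],
  [0,-10,-30,0],
  [5,-5,-45,0],
  [10,0,-45,0],
  [15,0,-45,0],
  [20,0,-30,0],
  [20,0,-15,0],
])

```text
time: 14.3
tool_pos: [0.5328, 0.1156, 0.3594]
tool_rot: [0.021, 0.055, 0.998, -0.02]
contact_force: [0.2, -0.2, 0.2]
gripper_width: -0.004
```

```bash
python3 see.py; python3 tgt.py .0 .215 .36
```

```text
scene red 7 [0.1173 0.0598 0.1321]
scene lid 476 ang pct [ 95.1  97.3  99.7 100.9 103.3]
side red 17 [0.1171 0.0617 0.1277]
side lid 1317 ang pct [ 95.9  99.1 100.4 102.4 106.4]
t 14.4 tcp [0.5327 0.1159 0.3605] yang 83.7 z [ 0.043 -0.041 -0.998] | shift [ 21.3 164.   -6.5] turn -0.3
chest frame tcp [0.0206 0.0508 0.3605] F [-0.1  0.3  0.5] w -0.004
```

The knee stays folded at its lower position, 27 mm below its locked height. Next I go over and behind the lid.

>>> step_arm([
  [4,30,-4,0],
  [4,35,-2,0],
  [4,35,-2,0],
  [4,35,-2,0],
  [4,30,0,0],
  [0,5,0,0],
  [0,0,0,0],
])

```text
time: 15.1
tool_pos: [0.5319, 0.292, 0.3528]
tool_rot: [0.018, 0.056, 0.998, -0.021]
contact_force: [-0.9, 0.2, -0.3]
gripper_width: -0.001
```

```bash
python3 tgt.py .0 .21 .25
```

```text
t 15.1 tcp [0.5319 0.292  0.3528] yang 83.5 z [ 0.033 -0.045 -0.998] | shift [  5.1 -11.6 103.3] turn -0.5
chest frame tcp [0.0014 0.2258 0.3528] F [-0.9  0.2 -0.3] w -0.001
```

>>> step_arm([
  [1,2,30,0],
  [1,2,30,0],
  [0,2,25,0],
  [0,0,12,0],
  [0,0,0,0],
])

```text
time: 15.6
tool_pos: [0.5353, 0.2887, 0.25]
tool_rot: [0.017, 0.058, 0.998, -0.023]
contact_force: [-0.5, -0.5, -0.3]
gripper_width: 0.002
```

```bash
python3 tgt.py .0 .19 .25
```

```text
t 15.6 tcp [0.5353 0.2887 0.25  ] yang 83.2 z [ 0.031 -0.047 -0.998] | shift [  4.7 -32.9   1.3] turn -0.7
chest frame tcp [0.0051 0.2229 0.25  ] F [-0.5 -0.5 -0.3] w 0.002
```

>>> step_arm([
  [1,-12,-1,0],
  [1,-12,-1,0],
  [1,-12,-1,0],
  [1,-10,-1,0],
  [0,-10,-1,0],
  [0,-10,-1,0],
  [0,0,0,0],
])

```text
time: 16.3
tool_pos: [0.5248, 0.2184, 0.2661]
tool_rot: [0.022, 0.06, 0.998, -0.019]
contact_force: [-1.2, -0.2, -0.5]
gripper_width: 0.002
```

```bash
python3 tgt.py .0 .113 .266; python3 see.py
```

```text
t 16.3 tcp [0.5248 0.2184 0.2661] yang 83.1 z [ 0.041 -0.041 -0.998] | shift [  1.5 -38.8   1.4] turn -0.9
chest frame tcp [0.0021 0.1518 0.2661] F [-1.2 -0.2 -0.5] w 0.002
scene red 4 [0.1168 0.0601 0.1271]
scene lid 250 ang pct [ 92.6  94.6  98.3 100.7 105.2]
side red 15 [0.117  0.062  0.1227]
side lid 1331 ang pct [ 93.3  96.7  97.9 100.  103.6]
```

>>> step_arm([
  [0,-10,0,0],
  [0,-10,0,0],
  [0,-10,0,0],
  [0,-10,0,0],
  [0,-10,0,0],
  [0,-10,0,0],
  [0,-10,1,0],
  [0,-10,2,0],
])

```text
time: 17.2
tool_pos: [0.5173, 0.1502, 0.2666]
tool_rot: [0.025, 0.053, 0.998, -0.005]
contact_force: [-0.1, 4.6, 1.8]
gripper_width: 0.001
```

```bash
python3 tgt.py .0 .069 .263; python3 see.py 1
```

```text
t 17.2 tcp [0.5173 0.1502 0.2666] yang 83.9 z [ 0.049 -0.013 -0.999] | shift [  1.9 -14.2   3.6] turn -0.1
chest frame tcp [0.0017 0.0832 0.2666] F [-0.1  4.6  1.8] w 0.001
scene lid 337 ang pct [73.1 79.1 83.3 87.6 94. ]
side red 13 [0.1183 0.072  0.108 ]
side lid 1101 ang pct [72.8 76.4 77.6 79.5 83.4]
```

>>> step_arm([
  [0,-10,1,0],
  [0,-10,2,0],
  [0,-10,3,0],
  [0,-9,4,0],
  [0,-9,4,0],
  [0,-9,5,0],
])

```text
time: 17.9
tool_pos: [0.5118, 0.0951, 0.2487]
tool_rot: [0.024, 0.051, 0.998, -0.002]
contact_force: [-2.5, 3.0, 4.4]
gripper_width: 0.001
```

```bash
python3 tgt.py .0 .039 .253; python3 see.py 1
```

```text
t 17.9 tcp [0.5118 0.0951 0.2487] yang 84.2 z [ 0.048 -0.007 -0.999] | shift [ 1.7 11.2 -4.4] turn 0.2
chest frame tcp [0.002  0.0278 0.2487] F [-2.5  3.   4.4] w 0.001
scene lid 648 ang pct [58.1 65.3 68.3 72.2 77.4]
side red 14 [0.1169 0.0732 0.1015]
side lid 735 ang pct [55.2 58.7 60.3 62.4 66.5]
```

>>> step_arm([
  [0,-9,5,0],
  [0,-9,6,0],
  [0,-8,6,0],
  [0,-8,7,0],
  [0,-7,7,0],
  [0,-7,8,0],
])

```text
time: 18.6
tool_pos: [0.5082, 0.042, 0.2072]
tool_rot: [0.024, 0.052, 0.998, -0.004]
contact_force: [-2.7, 1.3, 4.3]
gripper_width: 0.0
```

```bash
python3 tgt.py .0 -.036 .197; python3 see.py 1
```

```text
t 18.6 tcp [0.5082 0.042  0.2072] yang 84.1 z [ 0.047 -0.01  -0.999] | shift [  4.5 -10.7  10.1] turn 0.1
chest frame tcp [ 0.004  -0.0253  0.2072] F [-2.7  1.3  4.3] w 0.0
scene lid 946 ang pct [40.8 45.1 49.  53.1 60.1]
side red 5 [0.1164 0.0684 0.0899]
side lid 451 ang pct [34.5 36.6 39.2 44.9 60. ]
```

>>> step_arm([
  [0,-7,8,0],
  [0,-7,8,0],
  [0,-5,8,0],
  [0,-5,8,0],
  [0,-4,8,0],
  [0,-4,8,0],
])

```text
time: 19.3
tool_pos: [0.5062, 0.0078, 0.1539]
tool_rot: [0.023, 0.052, 0.998, -0.003]
contact_force: [-1.0, 3.9, 2.5]
gripper_width: -0.001
```

```bash
python3 tgt.py .0 -.073 .110
```

```text
t 19.3 tcp [0.5062 0.0078 0.1539] yang 84.1 z [ 0.045 -0.009 -0.999] | shift [  7.6 -13.3  43.6] turn 0.1
chest frame tcp [ 0.0056 -0.0595  0.1539] F [-1.   3.9  2.5] w -0.001
```

Angle is about 14°. I'll lower the rest slowly.

>>> step_arm([
  [0,-3,7,0],
  [0,-3,7,0],
  [0,-2,7,0],
  [0,-2,7,0],
  [0,-1,6,0],
  [0,-1,5,0],
])

```text
time: 19.9
tool_pos: [0.5068, -0.0063, 0.1108]
tool_rot: [0.023, 0.052, 0.998, -0.004]
contact_force: [-0.2, 1.8, 2.0]
gripper_width: -0.003
```

>>> step_arm([
  [0,0,4,0],
  [0,0,4,0],
  [0,0,3,0],
])

```text
time: 20.2
tool_pos: [0.507, -0.0063, 0.11]
tool_rot: [0.019, 0.051, 0.999, -0.004]
contact_force: [-11.4, 1.8, 16.5]
gripper_width: 0.0
```

>>> step_arm([
  [0,0,2,0],
  [0,0,-5,0],
  [0,0,-30,0],
  [0,0,-40,0],
  [0,0,-40,0],
  [0,-20,-40,0],
  [0,-30,-20,0],
  [0,-30,0,0],
])

```text
time: 21.0
tool_pos: [0.4926, -0.0856, 0.2897]
tool_rot: [0.019, 0.047, 0.999, -0.007]
contact_force: [0.2, -0.9, -0.1]
gripper_width: 0.004
```

```bash
python3 - <<'E'
from chest import *
p=np.load('chest.npy');i=np.linalg.inv(C(p));ims=[]
for n in ['scene','side','wrist']:
    rgb,d,K,k1,T=look(n);P=cloud(d,K,k1,T);L=P@i[:3,:3].T+i[:3,3];ok=d>0;ims.append(rgb)
    for y in(-.09,-.06,0,.06,.09):
        m=ok&(abs(L[...,1]-y)<.01)&(abs(L[...,0])<.14)&(L[...,2]>.07)&(L[...,2]<.15);print(n,y,m.sum(),np.median(L[m][:,2]).round(4) if m.any() else '',end=' | ')
    print()
print(state()['contact_force'],state()['time'])
a=cv2.resize(ims[0][110:320,90:470],(400,300));b=cv2.resize(ims[1][140:420,170:450],(400,300));w=cv2.resize(ims[2],(400,300))
cv2.imwrite('pics/end.png',np.vstack([np.hstack([a,b]),np.hstack([w,w*0])])[:,:,::-1])
E
```

```text
scene -0.09 462 0.1116 | scene -0.06 466 0.1116 | scene 0 470 0.1116 | scene 0.06 473 0.1119 | scene 0.09 473 0.1116 | 
side -0.09 265 0.1111 | side -0.06 245 0.1114 | side 0 229 0.1115 | side 0.06 207 0.1112 | side 0.09 205 0.1115 | 
wrist -0.09 4582 0.1099 | wrist -0.06 4538 0.1099 | wrist 0 4573 0.11 | wrist 0.06 4540 0.11 | wrist 0.09 4569 0.11 | 
[-0.47719594  0.80182715 -0.87800618] 21.15
```

View pics/end.png

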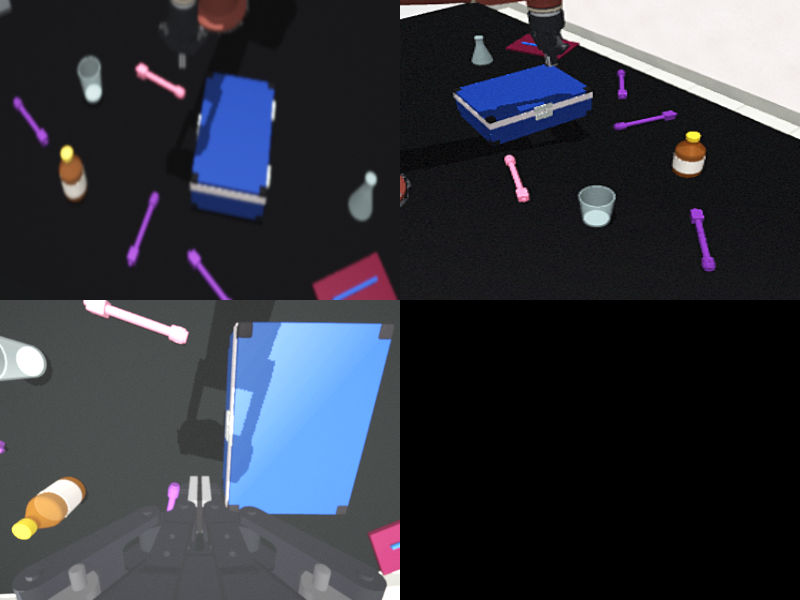

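The lid lies flat at 110 mm all over and the bystanders still stand. The arm is clear, so I'm handing in.

```bash
python3 -c "from plant import job_done; print(job_done())"
```

```text
the job is handed in; nothing more can be done
None
```

The job is done and handed in at about 21 s of the 67 s allowed: the shaft is in the middle groove, the stay was broken first, and the case is shut.

- **Shaft:** I gripped it by mid-tube, set it in the middle groove and let go with the claw opened only part way, to clear the spares. A wrist-camera check then showed its tube at the same height as the two spares, with head and coupling outside the rack bars.
- **Knee:** I pressed the red pad past dead centre. It stayed folded after I backed off, with the lid still open at about 100°.
- **Lid:** I pushed it down from behind and then from above until it stopped at about 16 N. Afterwards all three cameras measured its top flat at 110 to 112 mm, where 110 mm is fully shut.
- **Bystanders:** The bottle, beaker and flask look unmoved in the last pictures; I did not measure them again.

No check failed. Two things were slightly off:
- The tool crept to about 3° of tilt, which did not matter.
- There was up to about 11 N of sideways force while pressing the knee and the lid, well under the limits.

The spares and the seated shaft could not be checked again once the lid was closed.

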